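Post the old recorder drive through the drop-cabinet slot

ROBOT

A 7-joint arm with a two-finger parallel gripper is mounted at the origin on the work surface. World frame = base frame: x ahead of the robot, y to its left, z up, the work surface at z = 0. Lengths are in mm, angles in rad, forces in N, time in s.
With the tool pointing down it reaches from about 400 to 875 mm from the base axis. Payload 4.4 kg.
Tool frame: the origin (TCP) lies at the centre of the arm's flange, where the gripper is bolted on; the fingertips stand 173 mm ahead of it and the grasp point (between the pads) lies 155 mm ahead of it; z points along the fingers, y is the direction in which the jaws open and shut (so a half turn about z gives the same grasp; the last joint's range is limited). The gripper opens to 85 mm and grips with 20 to 120 N. Pads are 22 mm wide; open, the fingers measure 114 mm over their backs; the gripper's body (76 mm by 85 mm) begins 54 mm behind the grasp point. The pads swing forward as they close: fully open they stand 13 mm farther back than shut.
Start: joints at [-1.365, 0.628, 0.038, 1.517, -0.027, 0.996, -0.02], TCP at [174.484, 626.156, 404.713] pointing down, gripper open.
Joint ranges: [-3.06, 3.06], [-0.37, 2.12], [-1.25, 1.32], [0.18, 2.47], [-1.1, 4.24], [0.23, 1.98], [-2.94, 2.94]. Speed limits (rad/s): [2.57, 2.57, 3.14, 3.14, 3.14, 3.14, 3.14].

INTERFACE

Orientations are given as [roll, pitch, yaw] about the fixed x, y, z axes, in that order (R = Rz(yaw) Ry(pitch) Rx(roll)).
In Python, from cell import * gives the robot as it stands. The module is installed in compiled form; this text tells all that it offers.
- The arm moves only by the shell command python3 -m jog 'ROWS'. ROWS is JSON, one flat list of numbers, 5 for each row, row after row: the shift along the tool's x, y, z in mm, then the turn about the tool's z in degrees, then the finger opening in mm, from 0 to 85.4. A call has 1 to 20 rows; each row is the pose to reach, as a shift and turn from the pose commanded when the call began, along the tool's axes at that moment; what a row does not reach only later rows make up. A row lasts 1/12 s, in which the tool goes at most 41.7 mm and 7.16 degrees, less where a joint would pass 70% of its speed; a pose out of reach is approached as far as the arm can. A call with a gripper value outside its range is refused whole. The fingers move at their own pace and stop on an object; the grip force is fixed at half the most. Time passes only in rows, so rows that repeat a pose let the fingers close. It gives the time, the measured TCP pose, the force and the opening at its end, in the units of the state.
- read_state(): the state, without advancing time (a new reading comes with each control period).
- get_image(name): name is "scene" or "top" or "wrist"; returns (picture, depth): 384x512x3 uint8, blue, green, red; 384x512 float32, mm along the optical axis (not along the pixel's ray), 0 where there is no reading.
- camera_params(name): a dict with "K" (3x3 intrinsics, pixels), "T" (4x4, takes a point from camera to world coordinates). Camera axes: x right, y up, looking along -z (the intrinsics and any distortion apply to the point x, -y, -z); pixel columns grow to the right and rows downward; lengths in mm; the calibration is good to about 2 mm. A picture is of the moment at which its call begins: read the wrist's pose just before it. camera_params takes no time and is no camera call; for the wrist camera it gives the pose at the moment of the call.
- finish_job(): hands the job in, once; it reports no verdict.
The state is a dict: "clock": time; "qpos": joint angles; "qd": joint speeds; "tau": joint torques, N m; "eef_pos": TCP position; "tool_rot": TCP orientation; "force": force on the tool from outside, world axes, zero at the start; "torque": the same for the moment, N m; "width": finger opening in mm.
Only numpy, scipy, OpenCV 4.12 (cv2) and the standard library are available. Lean on these libraries where they do the work, as an engineer would, in place of code of your own. Each camera call takes 0.05 s, during which the arm holds its last target.

TASK

Put the old portable hard drive that was left on top of the locked drop cabinet down through the slot in the cabinet's top. It only goes in edge-on: turn it so that a long side faces the slot squarely, push it over the lip until its middle is just past the edge, and let it tip and drop inside. Leave everything else on the cabinet and the bench where it is.

Things in the scene. Friction and masses are not known exactly. Their poses are not given: they have to be found in the camera images.
- cabinet: Fixed hollow grey steel drop cabinet, 320 (x) by 420 (y) by 165 mm high; origin at the centre of its underside, x from the robot side to the far side, z up. Its flat 4 mm top is the deck; the deck in front of the slot runs from x = -160 to 60. A thin cheek, 25 mm high, stands at each end of the slot (x = 70 to 122, |y| = 90 to 94). A lock and key stand 45 mm out of its front at y = -145, z = 90.
- slot (a point): Centre of the slot's mouth, at deck height (cabinet x = 91, y = 0), cabinet axes. The slot is 62 mm wide (x = 60 to 122) and 180 mm long (y = -90 to 90), over an empty space 157 mm high; a back stop 35 mm high stands along its far edge. Laid flat, the drive is too big to go through.
- lip (a point): Middle of the slot's robot-side edge, at deck height (cabinet x = 60, y = 0), cabinet axes: the drive tips over this straight edge (along y). It tips and falls in by itself once its centre is 5 to 18 mm past the edge and the pusher is drawn back (a finger still pressing may hold it up). Shoved hard against the back stop it jams; pushed end-on it bridges the slot.
- drive_center (a point): Centre (half-way up) of the loose portable hard drive, a flat metal case with black ends, 78 (its x) by 140 (its y, the long way) by 15 mm thick (z), about 0.25 kg. It starts flat on the deck in front of the slot, its y axis up to 1 rad off the slot's length. It slides on the deck when pushed at its sides.
- battery_door: Bone-white remote-control battery door, 70 by 44 by 6 mm, loose on the deck beside the slot's +y end; origin at the centre of its underside. Leave alone.
- transformer: Squat black transformer, foot 56 by 84 mm, 50 mm high, loose on the deck beside the slot's -y end; origin at the centre of its underside. Leave alone.
- pump: Silver desoldering pump, 215 mm long, 25 mm high, lying on the bench to the robot's left; origin under its middle. Leave alone.
- hex_driver: Hex driver with a cobalt anodised handle, 185 mm long, 22 mm high, lying on the bench on the left; origin under its middle. Leave alone.
- lnb: Dish receiver head (LNB), 130 mm long, 60 mm high, on the bench on the left; origin under its middle. Leave alone.
- multimeter: Black multimeter, 150 by 75 by 43 mm, on the bench on the right; origin at the centre of its underside. Leave alone.
- remote: Black remote control, 170 by 46 by 21 mm, on the bench on the right; origin at the centre of its underside. Leave alone.
- solder_reel: Solder reel standing on its flange, 64 mm across, 50 mm high, on the bench on the right; origin at the centre of its underside. Leave alone.
There are look-alikes about, which are no part of the job. What is meant by the part that bears drive_center is not purple, and is the larger of those in its own colour.

How it is judged (in metres and radians):
At the end, for the whole second after the job is handed in: The hard drive is inside the drop cabinet, its centre at least 70 mm below the deck and within the cabinet's walls, and has come to rest (z of drive_center in the frame of cabinet between 0 and 0.095 m and x of drive_center in the frame of cabinet between -0.156 and 0.156 m and y of drive_center in the frame of cabinet between -0.206 and 0.206 m and linear speed of drive below 0.03 m/s); the robot touches nothing.
It fails at once if another thing on the cabinet or on the bench is moved by more than 30 mm (distance of any of battery_door, transformer, pump, hex_driver, lnb, multimeter, remote, solder_reel from where it was at the start of the episode above 0.03 m).
It also fails if it takes over 61 s, if anything falls off the work surface, if the arm or the gripper's body presses on something with over 40 N, if the wrist force passes 120 N, or if a joint passes its speed limit or range.

## Working session

There is one attempt and no reset: what is moved stays moved. The work goes in short steps, Python scripts to look and compute and a shell command to move; the robot and the scene stay as the last step left them, time stands still between calls to the robot, and variables do not carry over. Pictures are saved under pics/ and viewed, and the job is handed in when it is done.

```bash
mkdir -p pics
python3 - <<'E'
from cell import *
import cv2, numpy as np
print(read_state())
for n in ["scene","top"]:
    p,d=get_image(n); cv2.imwrite(f"pics/{n}0.png",p); np.save(f"pics/{n}0d.npy",d); c=camera_params(n); print(n,{k:np.round(v,3).tolist() if not isinstance(v,str) else v for k,v in c.items()})
print(read_state()['clock'])
E
```

```text
{'clock': 0.0, 'qpos': array([-1.36482337,  0.62938736,  0.03847668,  1.51839555, -0.02698655,
        0.99628411, -0.01999876]), 'qd': array([-1.29868864e-03, -1.31522112e-03,  1.40018090e-03,  1.20187283e-03,
        2.76545593e-05,  5.15818670e-05, -3.02709636e-04]), 'tau': array([-2.01970443e-04, -5.63410020e+01,  1.22684229e+00, -1.93430650e+01,
        1.12193293e-02,  1.08873876e-02, -2.08690047e-06]), 'eef_pos': array([174.39152947, 625.85687737, 403.75387247]), 'tool_rot': array([-3.13963814e+00,  6.02057203e-05,  2.86979960e+00]), 'force': array([-0.33923503, -0.02304256, -0.10113237]), 'torque': array([ 0.04007539, -0.00572875, -0.008208  ]), 'width': 85.33883924160125}
scene {'K': [[378.63, 0.0, 253.852], [0.0, 378.63, 192.301], [0.0, 0.0, 1.0]], 'T': [[0.849, -0.323, 0.417, 1084.431], [0.528, 0.508, -0.681, -928.212], [0.008, 0.799, 0.602, 979.418], [0.0, 0.0, 0.0, 1.0]]}
top {'K': [[475.537, 0.0, 260.242], [0.0, 475.537, 191.8], [0.0, 0.0, 1.0]], 'T': [[0.013, 0.99, -0.137, 331.104], [-1.0, 0.015, 0.019, 16.746], [0.021, 0.137, 0.99, 1497.802], [0.0, 0.0, 0.0, 1.0]]}
0.1
```

View pics/scene0.png

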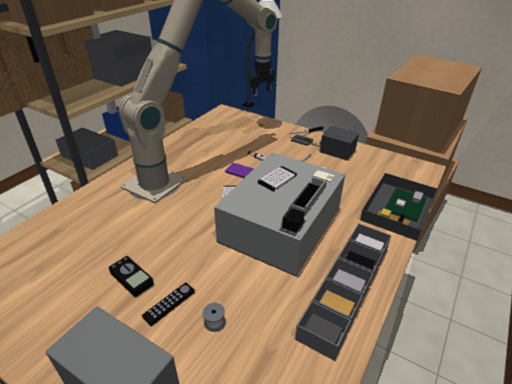

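View pics/top0.png

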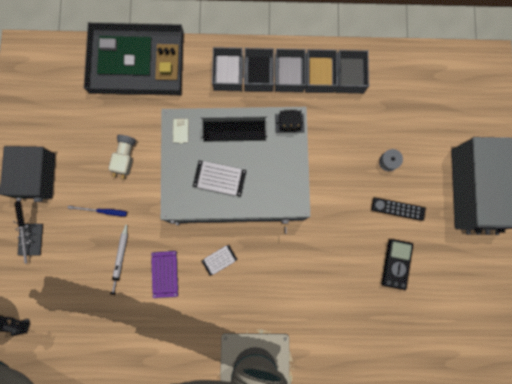

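The candidates in the top view are the pale drive on the cabinet at (219,178), the small pale one on the bench at (219,260), and the purple one at (164,273). The one at (219,178) fits: it isn't purple, it's the larger of the two pale ones, and it lies on the deck. I'll confirm it in a crop and measure it.

```bash
cat > h.py <<'E'
import numpy as np, cv2
from cell import *
def ray(c,u,v,z):
    K,T=np.array(c["K"]),np.array(c["T"])
    d=np.array([(u-K[0,2])/K[0,0],-(v-K[1,2])/K[1,1],-1.]); d=T[:3,:3]@d; o=T[:3,3]
    return o+d*(z-o[2])/d[2]
def pt(c,d,u,v):
    K,T=np.array(c["K"]),np.array(c["T"]); z=d[v,u]
    return T[:3,:3]@(z*np.array([(u-K[0,2])/K[0,0],-(v-K[1,2])/K[1,1],-1.]))+T[:3,3]
def proj(c,P):
    K,T=np.array(c["K"]),np.array(c["T"]); q=T[:3,:3].T@(np.asarray(P)-T[:3,3])
    return np.array([K[0,0]*q[0]/-q[2]+K[0,2], K[1,1]*-q[1]/-q[2]+K[1,2]])
E
python3 - <<'E'
from h import *
p=cv2.imread("pics/top0.png"); d=np.load("pics/top0d.npy"); c=camera_params("top")
cv2.imwrite("pics/crop0.png",cv2.resize(p[95:305,140:320],None,fx=3.2,fy=2.8*3.2/2.8*0.88,interpolation=cv2.INTER_CUBIC))
for u,v in [(219,178),(270,190),(180,200),(219,260),(164,273),(290,118),(180,130)]: print(u,v,pt(c,d,u,v).round(1))
# height map
H=np.array([[pt(c,d,u,v) if d[v,u]>0 else (0,0,0) for u in range(140,330)] for v in range(95,240)])
m=((H[...,2]>150)&(H[...,2]<178)).astype(np.uint8)
ii=np.argwhere(m); 
r=cv2.minAreaRect(H[m>0][:,:2].astype(np.float32)); print("deck",r,np.median(H[m>0][:,2]))
g=p[95:240,140:330].astype(int)
# drive: bounded window, light or black vs grey
print(g[85,79],g[100,130],g[35,95])
S=p[165:205,185:255].min(2); print(S[::3,::3])
E
```

```text
219 178 [549.7 107.5 186.8]
270 190 [520.9 -35.9 167.8]
180 200 [488.9 217.1 164.7]
219 260 [322.3 112.7  21.4]
164 273 [281.  279.3  20.9]
290 118 [720.  -88.4 207.2]
180 130 [689.8 223.4 170.4]
deck ((601.7017822265625, 65.97743225097656), (323.97381591796875, 421.6663513183594), 1.9224754571914673) 165.73702569954207
[183 181 186] [152 157 155] [ 8  8 10]
[[144 146 148 145  85  50 171 171 177 184 187 183 177 168 156 154 149 151
  150 150 150 151 148 152]
 [145 146 148 145  53  76 184 181 175 169 166 163 176 185 191 189 185 175
  164 141 142 153 151 151]
 [149 147 147 138  40 111 181 163 164 172 178 182 184 176 168 165 178 183
  189  76  84 150 150 152]
 [149 148 147 119  33 144 167 168 177 179 179 174 164 167 173 183 188 187
  176  45  80 150 154 152]
 [146 148 148  94  45 172 180 184 182 174 166 164 175 181 186 185 175 171
  155  38 105 152 150 154]
 [149 147 148  72  69 180 178 168 159 166 171 181 185 183 174 173 170 189
  123  35 132 150 149 150]
 [148 147 141  69  96 183 164 166 172 176 182 178 166 161 170 182 186 189
   85  50 144 153 152 152]
 [146 145 138  69 123 179 185 185 185 175 173 169 170 177 186 187 180 180
   51  68 152 151 153 154]
 [146 147 147 141 138 127 129 139 156 172 183 188 192 188 184 171 169 168
   39  94 152 155 151 150]
 [147 147 148 149 149 150 150 145 142 138 126 128 146 165 182 192 195 148
   67 113 154 152 152 152]
 [146 149 150 148 150 152 149 149 149 151 149 148 147 142 137 129 136 109
   68 139 152 153 152 151]
 [149 148 150 150 151 147 148 150 151 151 150 150 151 151 152 151 152 151
  142 153 152 150 151 153]
 [148 148 150 150 151 149 152 150 150 151 152 150 151 151 152 151 154 150
  152 154 153 154 153 152]
 [147 149 150 150 152 152 151 149 149 150 153 155 151 150 150 153 153 153
  153 153 153 155 154 153]]
```

```bash
ls pics
```

```text
crop0.png
scene0.png
scene0d.npy
top0.png
top0d.npy
```

View pics/crop0.png

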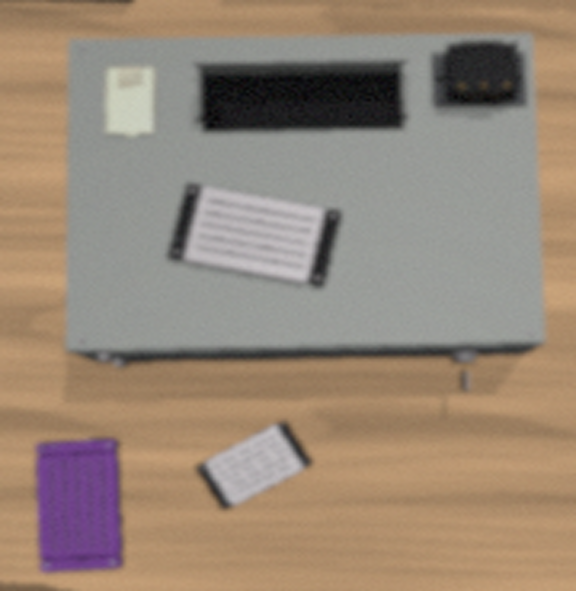

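The crop confirms it: the pale case with black ends, at about (219,178), lies on the deck. The purple one and the small pale one are on the bench. Next I'll measure the drive, the deck and the slot precisely.

```bash
cat >> h.py <<'E'
def big(m):
    n,l,s,_=cv2.connectedComponentsWithStats(m.astype(np.uint8)); i=1+np.argmax(s[1:,4]); return (l==i)
def rect(c,m,z):
    cs,_=cv2.findContours(m.astype(np.uint8)*255,cv2.RETR_EXTERNAL,cv2.CHAIN_APPROX_NONE)
    k=max(cs,key=cv2.contourArea)[:,0,:]
    P=np.array([ray(c,u,v,z)[:2] for u,v in k],np.float32)
    return cv2.minAreaRect(P), P
E
python3 - <<'E'
from h import *
p=cv2.imread("pics/top0.png"); c=camera_params("top"); g=p.min(2).astype(int)
W=np.zeros(g.shape,bool); W[155:202,185:255]=1
m=big(((g>160)|(g<115))&W); m=cv2.morphologyEx(m.astype(np.uint8),cv2.MORPH_CLOSE,np.ones((5,5)))
r,P=rect(c,m,180); print("drive",r,cv2.boxPoints(r).round(1).tolist())
W[:]=0; W[112:146,195:273]=1
m=big((g<60)&W); r,P=rect(c,m,165); print("slot",r,cv2.boxPoints(r).round(1).tolist())
# robot-side edge line of the slot: bottom-most dark pixel per column
pts=[]
for u in range(208,262):
    v=[v for v in range(125,150) if g[v,u]<80]
    # subpixel
    vv=max(v); a,b=g[vv,u],g[vv+1,u]; s=vv+(80-a)/(b-a); pts.append(ray(c,u,s,165)[:2])
pts=np.array(pts); f=np.polyfit(pts[:,1],pts[:,0],1); print("lip x = %.4f*y + %.1f"%tuple(f))
hsv=cv2.cvtColor(p,cv2.COLOR_BGR2HSV)
# deck corners: front edge / left/right edges: gray low saturation
m=(hsv[...,1]<40)&(g>125); W[:]=0; W[100:222,155:315]=1
m=big(m&W); m=cv2.morphologyEx(m.astype(np.uint8),cv2.MORPH_CLOSE,np.ones((7,7)));r,P=rect(c,m,165); print("deck",r,cv2.boxPoints(r).round(1).tolist())
E
```

```text
drive ((550.9398193359375, 107.47579956054688), (141.4563751220703, 79.58877563476562), 79.22742462158203) [[498.6000061035156, 45.400001525878906], [576.7999877929688, 30.600000381469727], [603.2999877929688, 169.5], [525.0999755859375, 184.39999389648438]]
slot ((696.8346557617188, 69.80044555664062), (63.85741424560547, 177.96044921875), 2.4568073749542236) [[661.0999755859375, 157.3000030517578], [668.7000122070312, -20.5], [732.5, -17.700000762939453], [724.9000244140625, 160.10000610351562]]
lip x = -0.0379*y + 665.9
deck ((601.4063720703125, 65.81263732910156), (319.23638916015625, 418.40594482421875), 2.0753955841064453) [[434.29998779296875, 269.1000061035156], [449.5, -149.0], [768.5, -137.5], [753.2999877929688, 280.70001220703125]]
```

The measured sizes match: drive 141×80, deck 319×418, slot 178 long. Cabinet yaw is +0.037 rad, centred at (601.4, 65.8). The drive centre is at (551, 107.5) with yaw -0.188 rad. I'll move to hover over it with the jaws across the 78 mm side.

```bash
python3 -m jog '[-10,-8,0,1.7,85.4, -30,-24,0,5.1,85.4, -60,-48,0,10.2,85.4, -90,-72,0,15.3,85.4, -120,-96,0,20.4,85.4, -150,-120,0,25.5,85.4, -181,-143,0,30.6,85.4, -211,-167,0,35.8,85.4, -241,-191,0,40.9,85.4, -271,-215,0,46,85.4, -301,-239,0,51.1,85.4, -331,-263,0,56.2,85.4, -361,-287,0,61.3,85.4, -391,-311,0,66.5,85.4, -421,-335,0,71.5,85.4, -447,-355,0,75.8,85.4, -467,-371,0,79.2,85.4, -487,-387,0,82.6,85.4, -502,-398.6,0,85.2,85.4, -502,-398.6,0,85.2,85.4]'
python3 - <<'E'
from h import *
s=read_state(); print(s['clock'],s['eef_pos'],s['tool_rot'],s['qpos'])
c=camera_params("wrist"); p,d=get_image("wrist"); cv2.imwrite("pics/w1.png",p); np.save("pics/w1d.npy",d); np.save("pics/w1T.npy",c["T"]); print(np.round(c["T"],2),c["K"])
E
```

```text
clock: 1.77
eef_pos: [552.5, 101.9, 404.9]
tool_rot: [3.139, 0.003, 1.373]
force: [0.4, -0.5, -0.3]
width: 85.4
1.7667 [552.5443018  101.92210786 404.92792652] [3.13874410e+00 2.96131600e-03 1.37252925e+00] [-0.53965653  0.53900624  0.47042493  1.77734364 -0.29800187  0.89476806
 -0.13697544]
[[ 9.8000e-01  1.9000e-01  6.0000e-02  5.6734e+02]
 [-2.0000e-01  9.3000e-01  3.0000e-01  1.7739e+02]
 [ 0.0000e+00 -3.0000e-01  9.5000e-01  3.7404e+02]
 [ 0.0000e+00  0.0000e+00  0.0000e+00  1.0000e+00]] [[309.72485386   0.         258.71865204]
 [  0.         309.72485386 192.15599182]
 [  0.           0.           1.        ]]
```

View pics/w1.png

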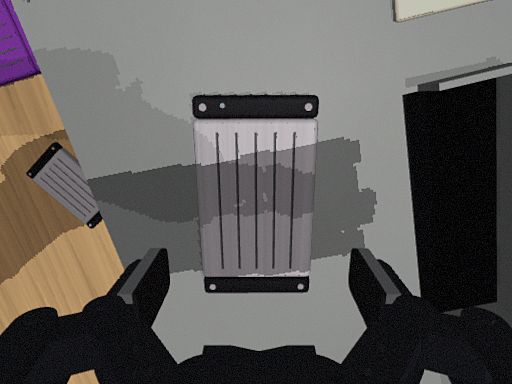

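The wrist view shows the drive at about (255,193) between the open fingers, which are at (140,290) and (375,290). The slot is at right, about (460,190). I'll measure the drive's edges in it.

Run:
```python
from h import *
s=read_state(); print(s['clock'],s['eef_pos'],s['tool_rot'])
c=camera_params("wrist"); p,d=get_image("wrist"); cv2.imwrite("pics/w2.png",p)
for u,v in [(228,200),(330,190),(255,105),(340,100)]: print(pt(c,d,u,v).round(1))
H=np.array([[pt(c,d,u,v) for u in range(170,345)] for v in range(80,305)])
m=(H[...,2]>173)&(H[...,2]<190)
m=big(m)
cs,_=cv2.findContours(m.astype(np.uint8)*255,cv2.RETR_EXTERNAL,cv2.CHAIN_APPROX_NONE);k=max(cs,key=cv2.contourArea)[:,0]
P=np.array([ray(c,u+170,v+80,180)[:2] for u,v in k],np.float32);r=cv2.minAreaRect(P);print("depth",r,cv2.boxPoints(r).round(1).tolist())
# cv corners by hand from colour: pale+black
hsv=cv2.cvtColor(p,cv2.COLOR_BGR2HSV)
# slot lip: dark boundary
g=p.min(2)
pts=[]
for v in range(110,300,5):
    row=g[v,385:440]; u=385+int(np.argmax(row<45)); pts.append(ray(c,u,v,165)[:2])
pts=np.array(pts); print(pts[::6].round(1)); f=np.polyfit(pts[:,1],pts[:,0],1); print(f, np.polyval(f,68))
```

```text
1.8167 [551.44814066 104.21861602 404.65222255] [3.14101788e+00 1.49573525e-03 1.37664603e+00]
[533.1 118.2 180.7]
[602.5 107.  166.1]
[562.4 173.9 180.3]
[616.6 166.  165.5]
depth ((551.8980102539062, 109.32292175292969), (137.86837768554688, 76.8771743774414), 78.80216979980469) [[500.79998779296875, 49.20000076293945], [576.2000122070312, 34.20000076293945], [603.0, 169.5], [527.5999755859375, 184.39999389648438]]
[[658.9 151.2]
 [659.9 131.2]
 [660.2 110. ]
 [661.3  87.5]
 [661.7  63.6]
 [662.9  37.9]
 [645.7  14.2]]
[1.16088324e-01 6.47170440e+02] 655.0644457210567
```

Run:
```python
from h import *
s=read_state(); print(s['clock'],s['eef_pos'],s['tool_rot'])
c=camera_params("wrist"); p,d=get_image("wrist")
for u,v in [(155,253),(150,260),(162,255),(358,253),(365,260),(355,270),(162,270),(130,300)]:
    print((u,v),p[v,u],pt(c,d,u,v).round(1))
```

```text
1.8667 [550.72630316 106.04760042 404.4549432 ] [-3.14066465e+00  4.21547172e-04  1.37985755e+00]
(155, 253) [71 69 69] [507.8 125.6 253.1]
(150, 260) [68 65 65] [507.3 125.3 258.5]
(162, 255) [11  8  1] [509.8 123.3 251.6]
(358, 253) [18 20 21] [594.8 108.5 252.5]
(365, 260) [56 58 55] [595.7 108.7 259.2]
(355, 270) [3 0 8] [592.4 101.1 253.7]
(162, 270) [17 17 20] [508.6 117.1 253.5]
(130, 300) [78 78 75] [507.2 122.6 281.4]
```

Open tips are about 158–160 mm ahead of the TCP, and the pads' midpoint at (551,110) agrees with the drive centre. Descending in two stages.

```bash
python3 -m jog '[0,0,8,0,85.4, 0,0,20,0,85.4, 0,0,32,0,85.4, 0,0,42,0,85.4, 0,0,50,0,85.4, 0,0,54,0,85.4, 0,0,55,0,85.4, 0,0,55,0,85.4, 0,0,55,0,85.4]'
python3 - <<'E'
from h import *
s=read_state(); print(s['clock'],s['eef_pos'],s['tool_rot'],s['force'])
c=camera_params("wrist"); p,d=get_image("wrist"); cv2.imwrite("pics/w3.png",p)
E
```

```text
clock: 2.67
eef_pos: [551.2, 107.4, 350.1]
tool_rot: [3.141, -0.0, 1.383]
force: [-0.5, 0.3, -0.5]
width: 85.4
2.6667 [551.24615394 107.43658767 350.07792145] [ 3.14082958e+00 -3.23581572e-04  1.38279611e+00] [-0.49157917  0.29097932 -0.50573514]
```

View pics/w3.png

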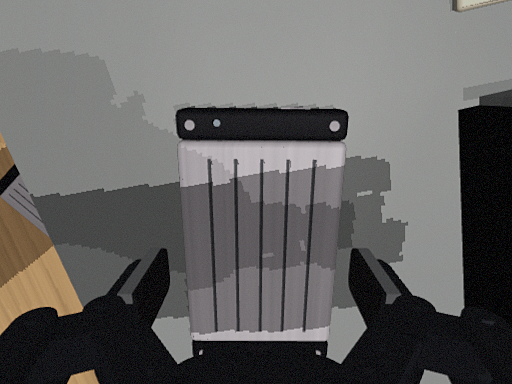

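Run:
```python
from h import *
s=read_state(); yaw=s['tool_rot'][2]; a=np.array([np.sin(yaw),-np.cos(yaw)]);o=s['eef_pos'][:2]
b=np.array([np.cos(yaw),np.sin(yaw)])
c=camera_params("wrist"); p,d=get_image("wrist")
g=p.astype(int).sum(2)
for v in (170,200,230,245,255,260,265,270,275,280,300):
    row=d[v]; 
    H=np.array([pt(c,d,u,v) for u in range(120,400)])
    on=(H[:,2]>174)&(H[:,2]<186); us=np.where(on)[0]+120
    e=[ray(c,u,v,180)[:2] for u in (us.min(),us.max())]
    fin=(H[:,2]>188); uf=np.where(fin)[0]+120
    L=[u for u in uf if u<256]; R=[u for u in uf if u>256]
    out=[round(float((x-o)@a),1) for x in e]+[us.min(),us.max()]
    for q in ([max(L)] if L else [])+([min(R)] if R else []):
        P=pt(c,d,q,v); out+=[q,round(float((P[:2]-o)@a),1),round(float((P[:2]-o)@b),1),round(float(P[2]),1)]
    print(v,out)
```

```text
170 [-37.2, 38.6, np.int64(179), np.int64(343), np.int64(126), -0.4, 77.0, 319.5]
200 [-37.4, 38.3, np.int64(181), np.int64(340), np.int64(162), -0.4, 77.0, 319.5, np.int64(258), -0.4, 77.0, 319.5]
230 [-37.6, 38.6, np.int64(183), np.int64(338), np.int64(273), -0.4, 77.0, 319.5]
245 [-37.7, 38.2, np.int64(184), np.int64(336), np.int64(188), -0.4, 77.0, 319.5, np.int64(350), -0.4, 77.0, 319.5]
255 [-37.6, 38.1, np.int64(185), np.int64(335), np.int64(202), -0.4, 77.0, 319.5, np.int64(350), 42.0, 6.0, 191.2]
260 [-37.8, 38.3, np.int64(185), np.int64(335), np.int64(199), -0.4, 77.0, 319.5, np.int64(350), 42.5, 2.8, 190.3]
265 [-38.0, 38.0, np.int64(185), np.int64(334), np.int64(168), -43.4, -0.1, 189.7, np.int64(341), -0.4, 77.0, 319.5]
270 [-37.7, 38.3, np.int64(186), np.int64(334), np.int64(218), -0.4, 77.0, 319.5, np.int64(275), -0.4, 77.0, 319.5]
275 [-37.9, 38.0, np.int64(186), np.int64(333), np.int64(169), -42.8, -4.4, 191.6, np.int64(348), 42.2, -5.2, 190.5]
280 [-37.6, 38.2, np.int64(187), np.int64(333), np.int64(169), -43.1, -7.3, 191.4, np.int64(348), 42.3, -7.6, 190.9]
300 [-37.9, 38.0, np.int64(188), np.int64(331), np.int64(163), -43.2, -10.7, 201.8, np.int64(354), 42.0, -10.2, 202.6]
```

Clearances are about 5 and 4 mm, so it is centred. Descend to put the tips at about 171, then grip.

```bash
python3 -m jog '[0,0,6,0,85.4, 0,0,12,0,85.4, 0,0,17,0,85.4, 0,0,19,0,85.4, 0,0,19,0,85.4, 0,0,19,0,85.4, 0,0,19,0,70, 0,0,19,0,70, 0,0,19,0,70, 0,0,19,0,70, 0,0,19,0,70]'
```

```text
clock: 3.68
eef_pos: [551.3, 107.2, 331.5]
tool_rot: [3.14, -0.001, 1.383]
force: [-1.2, -0.2, 5.1]
width: 75.9
```

Gripped at 75.9 mm. Next: lift 10 mm, square it to the slot (-12.9°), and carry it to about 12 mm short of the lip, on the slot's centreline.

```bash
python3 -m jog '[0,0,-3,0,70, 0,0,-7,0,70, 0,0,-10,0,70, -1,5,-10,-0.6,70, -3,16,-10,-2,70, -6,30,-10,-3.7,70, -9,45,-10,-5.6,70, -12,60,-10,-7.5,70, -15,75,-10,-9.3,70, -18,88,-10,-11,70, -20,98,-10,-12.2,70, -20.9,103,-10,-12.8,70, -20.9,104,-10,-12.9,70, -20.9,104,-10,-12.9,70, -20.9,104,-10,-12.9,70, -20.9,104,-10,-12.9,70]'
python3 - <<'E'
from h import *
s=read_state(); print(s['clock'],s['eef_pos'],s['tool_rot'],s['force'])
p,d=get_image("wrist"); cv2.imwrite("pics/w4.png",p)
p,d=get_image("top"); cv2.imwrite("pics/t4.png",cv2.resize(p[90:310,130:330],None,fx=2.7,fy=2.7,interpolation=cv2.INTER_CUBIC))
E
```

```text
clock: 5.02
eef_pos: [648.7, 68.0, 340.6]
tool_rot: [-3.141, -0.0, 1.608]
force: [-0.6, 0.2, -2.6]
width: 76.3
5.0167 [648.73815066  67.9855539  340.58960969] [-3.14071004e+00 -4.05420746e-04  1.60835453e+00] [-0.57889541  0.23954416 -2.61977608]
```

View pics/w4.png

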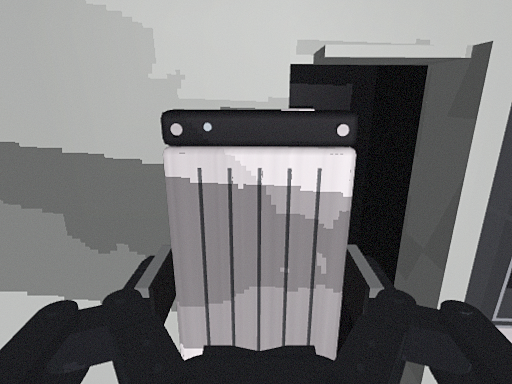

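View pics/t4.png

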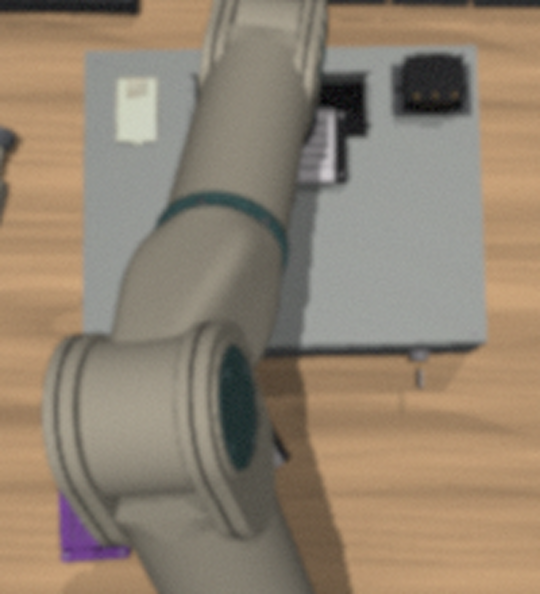

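The drive is held level and square, with its +x part over the slot and both ends inside the cheeks. Lower and release, then lift clear.

```bash
python3 -m jog '[0,0,4,0,70, 0,0,8,0,70, 0,0,9.5,0,70, 0,0,9.5,0,70, 0,0,9.5,0,70, 0,0,9.5,0,85.4, 0,0,9.5,0,85.4, 0,0,9.5,0,85.4, 0,0,9.5,0,85.4, 0,0,4,0,85.4, 0,0,-8,0,85.4, 0,0,-20,0,85.4, 0,0,-34,0,85.4, 0,0,-45,0,85.4, 0,0,-50,0,85.4, 0,0,-50,0,85.4, 0,0,-50,0,85.4]'
python3 - <<'E'
from h import *
s=read_state(); print(s['clock'],s['eef_pos'],s['tool_rot'],s['force'],s['qpos'])
c=camera_params("wrist"); p,d=get_image("wrist"); cv2.imwrite("pics/w5.png",p)
H=np.array([[pt(c,d,u,v) for u in range(512)] for v in range(60,320)])
m=big((H[...,2]>174)&(H[...,2]<187))
cs,_=cv2.findContours(m.astype(np.uint8)*255,cv2.RETR_EXTERNAL,cv2.CHAIN_APPROX_NONE);k=max(cs,key=cv2.contourArea)[:,0]
P=np.array([ray(c,u,v+60,180)[:2] for u,v in k],np.float32);r=cv2.minAreaRect(P);print("drive",r,cv2.boxPoints(r).round(1).tolist(), np.median(H[m][:,2]))
E
```

```text
clock: 6.53
eef_pos: [649.2, 67.5, 391.1]
tool_rot: [3.141, -0.0, 1.608]
force: [-0.7, 1.1, 0.4]
width: 85.2
6.5333 [649.22088592  67.45240868 391.08743569] [ 3.14103320e+00 -2.18732457e-04  1.60796787e+00] [-0.69694871  1.09316822  0.40201628] [-0.35845397  0.67195257  0.36887746  1.53100433 -0.2722399   0.98904431
  0.12458237]
drive ((648.4063110351562, 69.61676025390625), (76.81364440917969, 138.872314453125), 1.769466757774353) [[607.9000244140625, 137.8000030517578], [612.2000122070312, -1.0], [688.9000244140625, 1.399999976158142], [684.7000122070312, 140.1999969482422]] 180.08549572691857
```

View pics/w5.png

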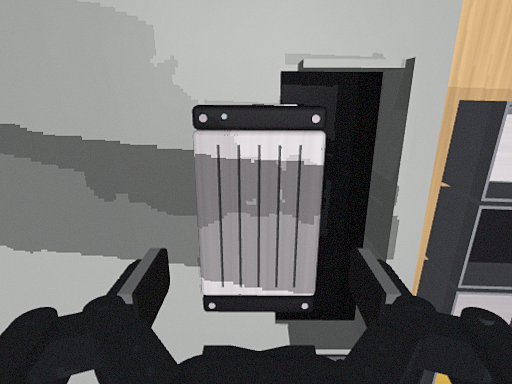

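The drive lies flat at (648.4, 69.6), 13 mm short of the lip, and square to within about 0.3°. I'll back off, turn 90° so the open jaws form a two-point pusher, and look again.

```bash
python3 -m jog '[0,-3,0,5,85.4, 0,-9,0,11,85.4, 0,-16,0,17,85.4, 0,-23,0,23,85.4, 0,-30,0,29,85.4, 0,-37,0,35,85.4, 0,-44,0,41,85.4, 0,-51,0,47,85.4, 0,-58,0,53,85.4, 1,-64,0,59,85.4, 1,-69,0,65,85.4, 1,-73,0,71,85.4, 1,-74,0,77,85.4, 1,-74,0,82,85.4, 1,-74,0,86,85.4, 1,-74,0,89,85.4, 1,-74,0,90,85.4, 1,-74,0,90,85.4, 1,-74,0,90,85.4]'
python3 - <<'E'
from h import *
s=read_state(); print(s['clock'],s['eef_pos'],s['tool_rot'],s['qpos'])
c=camera_params("wrist"); p,d=get_image("wrist"); cv2.imwrite("pics/w6.png",p)
for u,v in [(168,255),(165,262),(350,255),(355,262)]: print(pt(c,d,u,v).round(1))
E
```

```text
clock: 8.17
eef_pos: [575.2, 65.8, 390.2]
tool_rot: [3.141, 0.001, 0.038]
force: [0.4, 0.7, 1.0]
width: 85.2
8.1667 [575.17720724  65.80512077 390.24517721] [3.14134676e+00 8.83122305e-04 3.84274270e-02] [-0.65480584  0.67466362  0.82239572  1.7517845  -0.58388932  0.97871416
 -1.13423311]
[541.1 128.5 164.9]
[577.1 108.7 234.7]
[581.9  23.7 231.1]
[582.2  23.4 237.8]
```

View pics/w6.png

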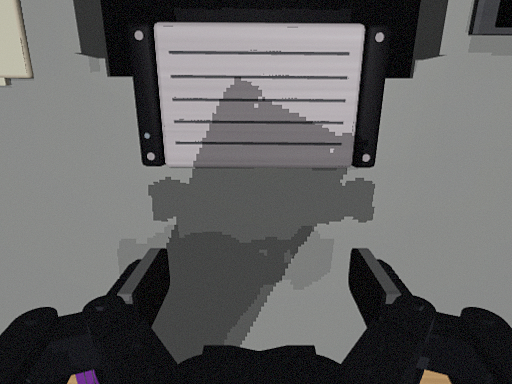

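The two fingers straddle the drive's long side symmetrically. Lower, then push slowly.

```bash
python3 -m jog '[0,0,10,0,85.4, 0,0,25,0,85.4, 0,0,40,0,85.4, 0,0,52,0,85.4, 0,0,58,0,85.4, 0,0,59,0,85.4, 0,0,59,0,85.4, 4,0,59,0,85.4, 9,0,59,0,85.4, 14,0,59,0,85.4, 18,0,59,0,85.4, 21,0,59,0,85.4, 24,0,59,0,85.4, 27,0,59,0,85.4, 30,0,59,0,85.4, 32,0,59,0,85.4, 34,0,59,0,85.4, 36,0,59,0,85.4, 36,0,59,0,85.4, 36,0,59,0,85.4]'
python3 - <<'E'
from h import *
s=read_state(); print(s['clock'],s['eef_pos'],s['tool_rot'])
c=camera_params("wrist"); p,d=get_image("wrist"); cv2.imwrite("pics/w7.png",p)
H=np.array([[pt(c,d,u,v) for u in range(512)] for v in range(384)])
m=big((H[...,2]>174)&(H[...,2]<187)); P3=H[m]; Q=P3[:,:2]; 
r=cv2.minAreaRect(Q.astype(np.float32)); print(r,cv2.boxPoints(r).round(1).tolist(),np.median(P3[:,2]))
E
```

```text
clock: 9.88
eef_pos: [611.6, 67.1, 331.6]
tool_rot: [3.141, -0.001, 0.037]
force: [-0.9, -0.7, 0.9]
width: 85.1
9.8833 [611.62354552  67.13539731 331.61272175] [ 3.14141069e+00 -9.20252107e-04  3.72031637e-02]
((649.8681640625, 69.21505737304688), (100.59369659423828, 139.72549438476562), 2.2498393058776855) [[596.9000244140625, 137.0], [602.4000244140625, -2.5999999046325684], [702.9000244140625, 1.399999976158142], [697.4000244140625, 141.0]] 180.06615208418455
```

View pics/w7.png

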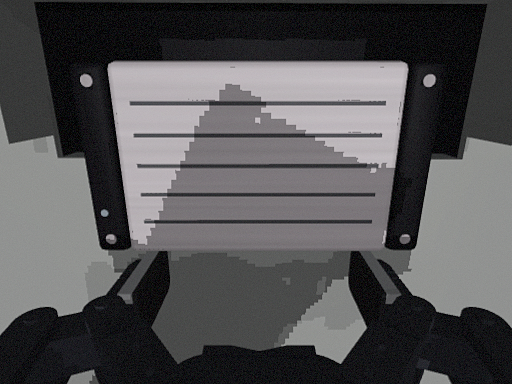

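Contact made and the drive is square (2.25° against 2.1°). Its far edge is at about x=700, so the centre is at about 661, right at the lip. Push another 9 mm and then draw back.

```bash
python3 -m jog '[2,0,0,0,85.4, 4,0,0,0,85.4, 6,0,0,0,85.4, 7.5,0,0,0,85.4, 9,0,0,0,85.4, 10,0,0,0,85.4, 10,0,0,0,85.4, 8,0,0,0,85.4, 2,0,0,0,85.4, -10,0,0,0,85.4, -22,0,0,0,85.4, -28,0,0,0,85.4, -28,0,0,0,85.4, -28,0,0,0,85.4]'
python3 - <<'E'
from h import *
s=read_state(); print(s['clock'],s['eef_pos'],s['force'])
c=camera_params("wrist"); p,d=get_image("wrist"); cv2.imwrite("pics/w8.png",p)
E
```

```text
clock: 11.1
eef_pos: [583.6, 66.2, 332.0]
tool_rot: [-3.141, -0.001, 0.037]
force: [1.2, 0.3, 0.4]
width: 85.4
11.1 [583.55052923  66.17129797 331.96767724] [1.24499548 0.26057538 0.39429122]
```

View pics/w8.png

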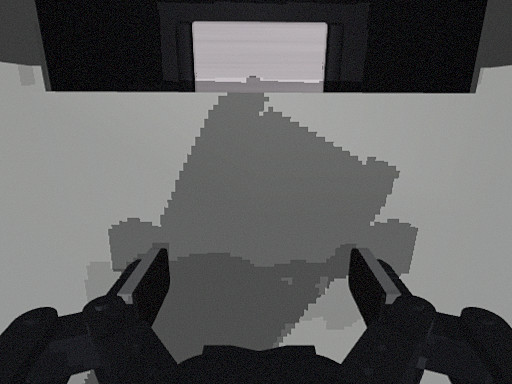

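The drive has tipped in; it shows inside the slot at (260,50). I'll lift the arm clear and check its height and rest, and the other objects.

```bash
python3 -m jog '[0,0,-10,0,85.4, 0,0,-25,0,85.4, 0,0,-45,0,85.4, 0,0,-65,0,85.4, -8,0,-85,0,85.4, -20,0,-100,0,85.4, -35,0,-110,0,85.4, -50,0,-115,0,85.4, -60,0,-115,0,85.4, -60,0,-115,0,85.4, -60,0,-115,0,85.4, -60,0,-115,0,85.4]'
python3 - <<'E'
from h import *
s=read_state(); print(s['clock'],s['eef_pos'],s['force'])
def look(n):
    c=camera_params("wrist"); p,d=get_image("wrist"); cv2.imwrite(f"pics/{n}.png",p)
    H=np.array([[pt(c,d,u,v) for u in range(512)] for v in range(384)])
    m=(H[...,2]>2)&(H[...,2]<140)&(H[...,0]>640)&(H[...,0]<770)&(H[...,1]>-30)&(H[...,1]<165)&(p.min(2)>120)
    P=H[m]; print(m.sum(),P.mean(0).round(1),P.min(0).round(1),P.max(0).round(1), np.argwhere(m).mean(0))
look("w9"); look("w10")
p,d=get_image("top"); cv2.imwrite("pics/t9.png",p)
a=cv2.imread("pics/top0.png")
cv2.imwrite("pics/s9.png",get_image("scene")[0])
D=cv2.absdiff(a,p).max(2)
hs=dict(door=(180,130),transf=(290,121),lnb=(122,158),hexd=(100,211),pump=(120,255),mm=(398,262),rem=(398,208),reel=(391,160))
for k,(u,v) in hs.items(): print(k,(D[v-18:v+18,u-18:u+18]>40).mean().round(3))
E
```

```text
clock: 12.15
eef_pos: [524.2, 63.9, 447.0]
tool_rot: [3.141, -0.001, 0.037]
force: [0.2, 0.0, -0.3]
width: 85.4
12.15 [524.17336109  63.91942272 447.01693423] [ 0.1976769   0.01697697 -0.30353432]
682 [699.3  70.5  19.1] [694.3  15.7  16.8] [704.5 125.6  22.1] [  2.99560117 258.69061584]
682 [699.   70.6  19.2] [693.6  15.5  16.1] [704.4 125.5  21.7] [  3.00146628 258.42521994]
door 0.0
transf 0.0
lnb 0.0
hexd 0.0
pump 0.035
mm 0.0
rem 0.0
reel 0.0
```

View pics/w9.png

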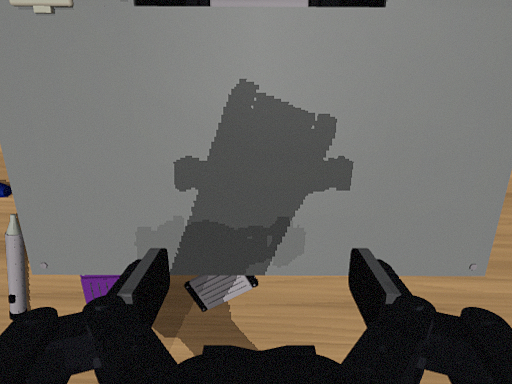

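View pics/t9.png

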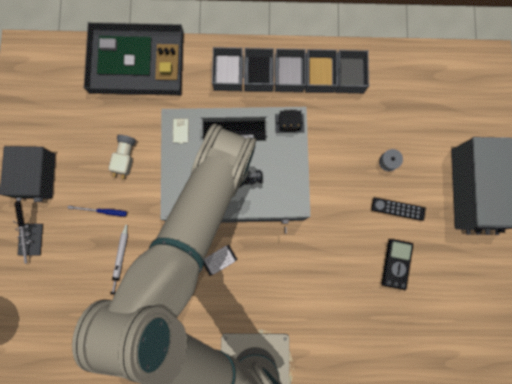

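The drive's top face is at z ≈ 19, so it lies flat on the cabinet floor, and two looks agree that it is at rest. The other objects are where they were, with the pump's slight image difference coming from the arm partly covering it. The arm is clear of everything.

```bash
python3 -c "
from cell import *
print(finish_job())"
```

```text
the job is handed in; nothing more can be done
None
```

The hard drive is inside the cabinet and the job is handed in. The clock read about 12 s at the last check.

**What I did:** I gripped the drive across its 78 mm width and squared it to the slot. I set it down about 13 mm short of the lip, so it was carried there rather than pushed all the way. Then I pushed its long side with the two open fingers until I judged its centre to be about 10 mm past the lip. When I drew back, it tipped and dropped in.

**Last checks:**
- **Drive:** two wrist views agree that its top face is at z ≈ 19 mm, around (699, 70). That means it lies flat on the cabinet floor and is not moving. I could see only part of it through the slot.
- **Other objects:** seven of the eight things to leave alone showed no change in the top view. The pump's patch differed by 3.5%, probably because the arm now partly covers it. I saw no sign that it moved.
- **Robot:** the arm was clear of everything, with the measured force under 0.5 N.
- **Disagreement:** estimates of the lip position differed by about 2 mm between views (661.4 to 663.3), which was within the margin for tipping.

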